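# Weigh a desiccant canister on the hand scale and set it in its holder

## Task

Weigh the desiccant canister: take the spring hand scale out of its rest, hook it under the canister's wire handle and raise it gently until the canister hangs about a centimetre clear of the bench, and keep it hanging still there for two seconds so that the scale settles. Then, still on the hook and without knocking, lower the canister fully home into the round recess of the holder, unhook the scale and hang it back in its rest. Do not run the scale to its stop, do not press down on the canister, and leave the other things on the bench where they are.

Things in the scene. Friction and masses are not known exactly. Their poses are not given: they have to be found in the camera images.
- scale_grip (a point): centre of the hand scale's black grip: an upright paddle, 28 mm along its x, 14 mm thick along its y (pinch across y from above), reaching 25 mm above and below this point. Below it on the same axis (z, up): a flange 40 mm across and 5 mm thick, a tube 22 mm across and 75 mm long, then the hook. The scale weighs 0.16 kg
- scale: the hand scale; origin on its axis in the flange's under face, 30 mm below scale_grip, axes parallel to that point's; this face lies on the fork when the scale hangs in its rest
- hook_bowl (a point): lowest point inside the hook, on the scale's axis, 153 mm below scale_grip when slack (plus the joint value). A J of 4 mm wire in the scale's x-z plane, 18 mm between wire centres: shank at -x, free tip at +x (open to +x). Tip: top 14 mm above this point, 13 mm from the axis. Hook's bottom: 4 mm below this point. The rod it hangs from comes down the axis to 34 mm above this point, then bends to the shank
- scale_hook (a joint): pull-out of the scale's spring, m: 0 slack, 0.010 more for each newton on the hook (100 N/m, starts to move at about 0.15 N), stop at 0.070, overload from 0.064. The hook moves straight out of the tube, away from the grip, and a white barrel with a dark ring every 10 mm comes into view
- rest_seat (a point): middle of the fork of the fixed scale rest, in its upper face, 150 mm over the bench: scale lies here at the start, axes parallel. Two prongs along x, each 20 mm wide, 26 mm apart, open to -x (ends 24 mm from here); the column, 50 mm to +x, is no higher. Lips 6 mm high stand on the prongs 18 mm before and 23 mm behind this point: lift the scale over 8 mm, then draw it out to -x
- canister: desiccant canister: perforated round metal can 61 mm across, lid top 50 mm above its underside, 0.18 to 0.51 kg, loose. Origin in the centre of its underside, z up. A stiff fixed handle of 3.5 mm wire arches over the lid in the canister's y-z plane, from side to side, so a hook passes under it along the canister's x, from either side
- bail_top (a point): under side of the handle's wire at its highest point, on the canister's axis, 86 mm above its underside and 36 mm above its lid; axes as the canister's
- holder: fixed grey metal block, 92 x 92 x 22 mm, with a round recess in its top; origin in the centre of its underside
- holder_floor (a point): centre of the floor of the holder's recess (63 mm across, 14 mm deep, 3 mm chamfer), 8 mm over the bench. Home means the canister's underside on this floor
- marker: permanent marker, 14 x 129 mm, lying; not part of the job, leave it alone
- cube: black filter cube, 37 x 34 x 40 mm; not part of the job, leave it alone
- dish: covered culture dish, 58 mm across, 14 mm high; not part of the job, leave it alone
- cap: flat black dust cap, 37 mm across, 12 mm high; not part of the job, leave it alone
- counter: round hand tally counter, 52 x 56 x 20 mm; not part of the job, leave it alone

How it is judged (in metres and radians):
On the way, in this order (a step that is already met when the one before it is completed fails the run):
1. the canister hangs still on the scale's hook, its underside 3 to 20 mm clear of the bench, for one second (value of joint scale_hook above 0.01 m and height (world z) of canister between 0.003 and 0.02 m and angle between canister's own z axis and vertical below 0.15 rad and contact force between canister and holder below 0.05 N and contact force between canister and the fingers below 0.05 N and velocity of joint scale_hook between -0.01 and 0.01 m/s and linear speed of canister below 0.015 m/s), for 1 s.
2. the canister stands home in the holder's recess with the scale's hook still under its handle (horizontal distance between canister and holder_floor below 0.005 m and z of canister in the frame of holder_floor below 0.003 m and angle between canister's own z axis and vertical below 0.06 rad and distance between hook_bowl and bail_top below 0.03 m), for 0.1 s.
At the end, for the whole second after the job is handed in: the canister stands home in the holder's recess (underside within 3 mm of the floor, within 5 mm of the centre, upright within 0.06 rad) and the scale hangs in the fork of its rest (flange within 6 mm of the seat, within 3 mm of its height, upright within 0.08 rad, spring slack), both at rest (horizontal distance between canister and holder_floor below 0.005 m and z of canister in the frame of holder_floor below 0.003 m and angle between canister's own z axis and vertical below 0.06 rad and horizontal distance between scale and rest_seat below 0.006 m and z of scale in the frame of rest_seat between -0.003 and 0.003 m and angle between scale's own z axis and vertical below 0.08 rad and value of joint scale_hook below 0.004 m and linear speed of each of canister, scale below 0.02 m/s); the robot touches nothing.
It fails at once if the scale is pulled out beyond 64 mm, nearly to its stop (value of joint scale_hook above 0.064 m).
It fails at once if the scale presses or jerks the canister with more than 12 N (contact force between scale and canister above 12 N).
It fails at once if the canister knocks or is forced on the holder with more than 15 N (contact force between canister and holder above 15 N).
It fails at once if the canister is tipped by more than 0.5 rad (angle between canister's own z axis and vertical above 0.5 rad).
It fails at once if a thing that stands by is moved by more than 20 mm (distance of any of marker, cube, dish, cap, counter from where it was at the start of the episode above 0.02 m).
It also fails if it takes over 72 s, if anything falls off the work surface, if the arm or the gripper's body presses on something with over 40 N, if the wrist force passes 120 N, or if a joint passes its speed limit or range.

## Robot

A 7-joint arm with a two-finger parallel gripper is mounted at the origin on a cart in front of the work surface, level with it; the furniture and walls round the work are solid. World frame = base frame: x ahead of the robot, y to its left, z up, the work surface at z = 0. Lengths are in m, angles in degrees, forces in N, time in s.
With the tool pointing down it reaches from about 0.4 to 0.925 m from the base axis. Payload 4.1 kg.
Tool frame: the origin (TCP) lies on the mounting face of the last link; the fingertips stand 173 mm ahead of it and the grasp point (between the pads) lies 155 mm ahead of it; z points along the fingers, y is the line along which they close (so a half turn about z gives the same grasp; the last joint's range is limited). The gripper opens to 85 mm and grips with 20 to 120 N. Pads are 22 mm wide; open, the fingers measure 114 mm over their backs; the gripper's body (76 mm by 85 mm) begins 54 mm behind the grasp point. The pads swing forward as they close: fully open they stand 13 mm farther back than shut.
Start: joints at [-77.292, 22.827, 2.584, 88.041, -1.071, 69.15, -2.905], TCP at [0.205, 0.617, 0.405] pointing down, gripper open.
Joint ranges: [-161.44, 161.44], [-28.35, 127.94], [-78.24, 83.42], [0, 140.83], [-78.03, 258.03], [13.02, 114.36], [-168.23, 168.23]. Speed limits (degrees/s): [147.25, 147.25, 180, 180, 180, 180, 180].

## Interface

Orientations are given as [roll, pitch, yaw] about the fixed x, y, z axes, in that order (R = Rz(yaw) Ry(pitch) Rx(roll)).
In Python, from cell import bot, eyes, sign_off gives the robot as it stands. The module is installed in compiled form; this text tells all that it offers.
- The arm moves only by the shell command python3 -m inch 'ROWS' [FORCE]. ROWS is JSON, a list of rows, each a list of 5 numbers: the shift along the tool's x, y, z in m, then the turn about the tool's z in degrees, then the closure, from 0 (fully open) to 1 (shut). In form: [[dx, dy, dz, twist, gripper], ...]. A call has 1 to 12 rows; each row is the pose to reach, as a shift and turn from the pose commanded when the call began, along the tool's axes at that moment; what a row does not reach only later rows make up. A row lasts 1/8 s, in which the tool goes at most 62.5 mm and 10.7 degrees, less where a joint would pass 70% of its speed; a pose out of reach is approached as far as the arm can. A call with a gripper value outside its range is refused whole. The fingers move at their own pace and stop on an object; FORCE is the grip in N (left out, the last holds). Time passes only in rows, so rows that repeat a pose let the fingers close. It gives the time, the measured TCP pose, the force, the opening and the grip force at its end, in the units of the state.
- bot.observe(): the state, without advancing time (a new reading comes with each control period).
- eyes.snapshot(name): name is "scene" or "top"; returns the picture (480x640x3 uint8, red, green, blue); there is no depth.
- eyes.camera_model(name): a dict with "intrinsics" (3x3 intrinsics, pixels), "k1" (the pictures are not rectified: a ray, as slopes to the right and down, at radius r is drawn at 1 + k1 r^2 times it, then the intrinsics apply), "eye" and "orientation" of the camera in the world. Camera axes: x right, y down, z forward; pixel columns grow to the right and rows downward; lengths in m; the calibration is good to about 2 mm. A picture is of the moment at which its call begins. camera_model takes no time and is no camera call.
- sign_off(): hands the job in; it is judged then, once.
The state is a dict: "t": time; "joints": joint angles; "qvel": joint speeds; "joint_torque": joint torques, N m; "position": TCP position; "tool_rot": TCP orientation; "wrist_force": force on the tool from outside, world axes, zero at the start; "torque": the same for the moment, N m; "width": finger opening in m; "grip_force": force on a finger pad.
Only numpy, scipy, OpenCV 4.12 (cv2) and the standard library are available. Lean on these libraries where they do the work, as an engineer would, in place of code of your own. Each camera call takes 0.05 s, during which the arm holds its last target. There are 200 camera calls.

## Working session

There is one attempt and no reset: what is moved stays moved. The work goes in short steps, Python scripts to look and compute and a shell command to move; the robot and the scene stay as the last step left them, time stands still between calls to the robot, and variables do not carry over. Pictures are saved under pics/ and viewed, at most 10 in all, crops included, and the job is handed in when it is done.

```bash
mkdir -p pics
python3 - <<'E'
from cell import bot,eyes
import cv2
s=bot.observe()
print({k:s[k] for k in('t','position','tool_rot','wrist_force','width')})
for n in('scene','top'):
    print(n,eyes.camera_model(n))
    cv2.imwrite(f'pics/{n}0.png',eyes.snapshot(n)[:,:,::-1])
E
```

```text
{'t': 0.0, 'position': array([0.20481242, 0.6165866 , 0.40366169]), 'tool_rot': array([-1.79890919e+02,  7.04655800e-03,  1.61629421e+02]), 'wrist_force': array([ 0.34560185, -1.02426014, -0.04367818]), 'width': 0.08532358476504509}
scene {'intrinsics': array([[436.79798008,   0.        , 317.13262898],
       [  0.        , 436.79798008, 230.82762131],
       [  0.        ,   0.        ,   1.        ]]), 'k1': 0.03131805259800011, 'eye': array([ 0.16944512, -0.74915345,  0.5415988 ]), 'orientation': array([-116.18599729,   -0.31233624,  -28.19788762])}
top {'intrinsics': array([[439.2862708 ,   0.        , 322.25159968],
       [  0.        , 439.2862708 , 241.51138364],
       [  0.        ,   0.        ,   1.        ]]), 'k1': 0.01416772635945227, 'eye': array([ 4.74699992e-01, -7.55387851e-04,  1.17186596e+00]), 'orientation': array([-174.68700448,   -0.35110641,  -90.60721988])}
```

View pics/scene0.png

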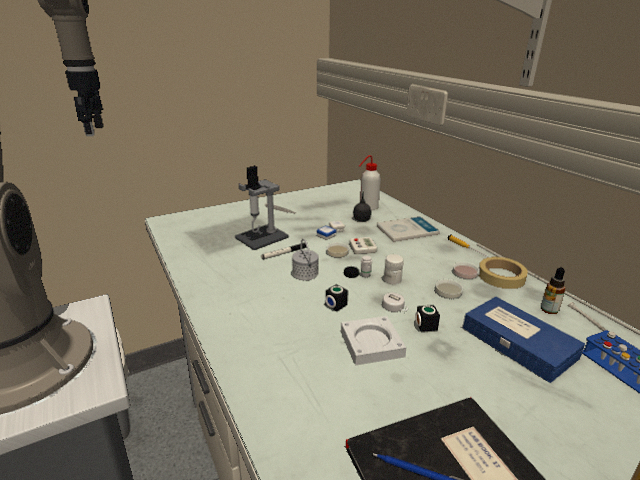

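View pics/top0.png

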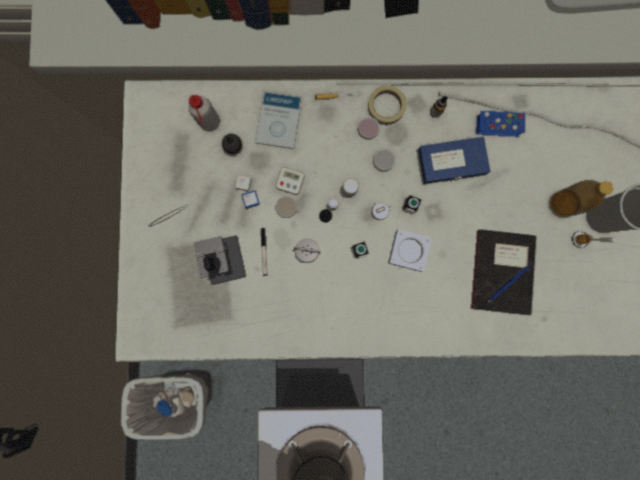

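Scene view: scale in its rest at (252,180), canister (305,265), holder (373,340). Top view: grip (211,263), canister (306,250), holder (410,251). Next I'll enlarge these areas.

```bash
cat > h.py <<'E'
import numpy as np,cv2
from scipy.spatial.transform import Rotation as R
from cell import bot,eyes
def cam(n):
    m=eyes.camera_model(n);return m['intrinsics'],m['k1'],m['eye'],R.from_euler('xyz',m['orientation'],degrees=True).as_matrix()
def ray(n,uv):
    K,k,e,M=cam(n);d=np.linalg.solve(K,[uv[0],uv[1],1])[:2];s=d.copy()
    for _ in range(10): s=d/(1+k*(s@s))
    v=M@np.array([s[0],s[1],1]);return e,v/np.linalg.norm(v)
def plane(n,uv,z):
    e,v=ray(n,uv);return e+v*(z-e[2])/v[2]
def proj(n,p):
    K,k,e,M=cam(n);c=M.T@(np.asarray(p)-e);s=c[:2]/c[2];s=s*(1+k*(s@s));return K[:2,:2]@s+K[:2,2]
def two(a,b):
    (e1,v1),(e2,v2)=ray('top',a),ray('scene',b)
    t=np.linalg.lstsq(np.c_[v1,-v2],e2-e1,rcond=None)[0];p,q=e1+v1*t[0],e2+v2*t[1]
    return (p+q)/2,np.linalg.norm(p-q)
def crop(n,x,y,w,h,s,img=None):
    im=(eyes.snapshot(n) if img is None else img)[y:y+h,x:x+w,::-1]
    return cv2.resize(im,None,fx=s,fy=s,interpolation=cv2.INTER_CUBIC)
E
python3 - <<'E'
from h import *
t=eyes.snapshot('top');s=eyes.snapshot('scene')
o=np.zeros((600,800,3),np.uint8)
def put(c,x,y):o[y:y+c.shape[0],x:x+c.shape[1]]=c
put(crop('top',190,225,80,65,5,t),0,0)
put(crop('top',285,230,40,40,5,t),400,0)
put(crop('top',385,225,50,50,4,t),600,0)
put(crop('scene',230,160,66,90,3,s),0,330)
put(crop('scene',285,230,40,54,5,s),200,330)
put(crop('scene',335,310,80,60,5,s),400,300)
cv2.imwrite('pics/c1.png',o)
E
```

```text
(no output)
```

View pics/c1.png

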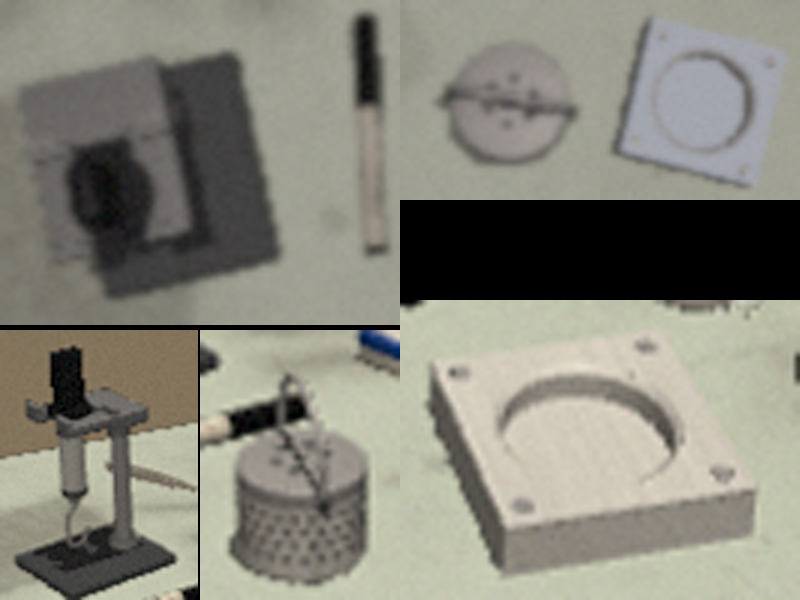

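Composite shows: flange circle centred at about (212.3,262.2) in top, rest turned about +11°. Canister lid at (306.6,250.6) with handle nearly along y. Recess centre at (410.6,250.5).

Run:
```python
from h import *
np.set_printoptions(precision=4,suppress=True)
print('flange',plane('top',(212.3,262.2),.155))
for z,uv in((.205,(252.3,167)),(.155,(253,187.7)),(.075,(254,215.7))):print('scene scale',z,plane('scene',uv,z))
print('lid',plane('top',(306.6,250.6),.05),plane('scene',(305.4,257),.05),'bail',plane('scene',(303,239.6),.088))
a,b=plane('top',(285+45/5,230+100/5),.065),plane('top',(285+175/5,230+112/5),.065);d=a-b;print('canister yaw',np.degrees(np.arctan2(-d[0],d[1])))
print('recess',plane('top',(410.5,250.45),.022))
C=[(430,362),(650,333),(757,490),(500,522)];P=[plane('scene',(335+(x-400)/5,310+(y-300)/5),.022) for x,y in C];print(np.array(P),np.mean(P,0))
C=[(650,17),(787,50),(752,187),(615,152)];P=[plane('top',(385+(x-600)/4,225+y/4),.022) for x,y in C];print(np.array(P),np.mean(P,0))
a,b=plane('top',(190+240/5,225+55/5),.0),plane('top',(190+278/5,225+255/5),.0);d=a-b;print('rest yaw',np.degrees(np.arctan2(d[1],d[0])))
# paddle: darkest pixels of top picture
im=eyes.snapshot('top')[240:285,195:232].max(2)
for th in(18,25,32,40):
    m=(im<th).astype(np.uint8);n,l,st,c=cv2.connectedComponentsWithStats(m)
    i=1+np.argmax(st[1:,4]);pts=np.argwhere(l==i)[:,::-1].astype(np.float32)
    print(th,st[i],c[i]+[195,240],cv2.minAreaRect(pts))
```

```text
flange [0.5238 0.2464 0.155 ]
scene scale 0.205 [0.5214 0.2427 0.205 ]
scene scale 0.155 [0.5161 0.2323 0.155 ]
scene scale 0.075 [0.5167 0.2402 0.075 ]
lid [0.556  0.0316 0.05  ] [0.5569 0.0242 0.05  ] bail [0.5579 0.0378 0.088 ]
canister yaw -5.869106618109343
recess [ 0.5557 -0.2404  0.022 ]
[[ 0.526  -0.1856  0.022 ]
 [ 0.6102 -0.2098  0.022 ]
 [ 0.5905 -0.2992  0.022 ]
 [ 0.5024 -0.2711  0.022 ]] [ 0.5573 -0.2414  0.022 ]
[[ 0.612  -0.2077  0.022 ]
 [ 0.5893 -0.2973  0.022 ]
 [ 0.4995 -0.2714  0.022 ]
 [ 0.5233 -0.1825  0.022 ]] [ 0.556  -0.2397  0.022 ]
rest yaw 11.05986655074109
18 [15 26  4  5  9] [211.6667 267.8889] ((16.5, 28.000001907348633), (2.1213202476501465, 4.949747085571289), 45.0)
25 [13 18  7 13 47] [211.1277 264.1489] ((16.352460861206055, 24.122949600219727), (5.79428768157959, 12.131789207458496), 5.19442892074585)
32 [12 15  9 17 91] [211.2418 263.4286] ((16.0, 23.0), (16.0, 8.0), 90.0)
40 [  9  14  15  24 218] [211.3394 264.0596] ((16.675678253173828, 25.554054260253906), (23.015859603881836, 13.645115852355957), 80.53767395019531)
```

```bash
cat >> h.py <<'E'
def go(x,y,z,yaw):
    s=bot.observe();M=R.from_euler('xyz',s['tool_rot'],degrees=True).as_matrix()
    d=M.T@(np.array([x,y,z])-s['position']);tw=-((yaw-s['tool_rot'][2]+180)%360-180)
    print('t',s['t'],'pos',s['position'].round(4),s['tool_rot'].round(2),'| shift',d.round(4),'twist',round(tw,2),'| F',np.round(s['wrist_force'],2),'grip',round(s['grip_force'],1),'w',round(s['width'],4))
E
python3 - <<'E'
from h import *
print(plane('top',(211.15,264.2),.2),[proj('top',(.522,.244,z)).round(1) for z in(.155,.205)],[proj('scene',(.522,.244,z)).round(1) for z in(.205,.155,.075)])
go(.522,.244,.43,191)
E
```

```text
[0.51720981 0.23793057 0.2       ] [array([213.3, 263. ]), array([207.8, 262. ])] [array([252.4, 166.8]), array([253.6, 185.9]), array([255.4, 214.8])]
t 0.25 pos [0.2049 0.6167 0.4042] [-179.95    0.    161.62] | shift [-0.4185 -0.2538 -0.0255] twist -29.38 | F [-0.61 -0.64 -0.49] grip 0.0 w 0.0856
```

```bash
python3 -m inch '[[-0.04,-0.025,-0.026,-6,0],[-0.09,-0.055,-0.026,-14,0],[-0.14,-0.085,-0.026,-22,0],[-0.19,-0.115,-0.026,-29.4,0],[-0.24,-0.145,-0.026,-29.4,0],[-0.29,-0.175,-0.026,-29.4,0],[-0.34,-0.205,-0.026,-29.4,0],[-0.39,-0.235,-0.026,-29.4,0],[-0.418,-0.254,-0.026,-29.4,0],[-0.418,-0.254,-0.026,-29.4,0],[-0.418,-0.254,-0.026,-29.4,0]]' 60
python3 - <<'E'
from h import *
go(.521,.243,.43,191)
s=eyes.snapshot('scene');t=eyes.snapshot('top')
o=np.zeros((600,800,3),np.uint8)
o[:600,:400]=crop('',210,110,80,120,5,s);o[:400,400:]=crop('',170,220,80,80,5,t)
cv2.imwrite('pics/c2.png',o)
E
```

```text
t: 1.62
position: [0.521, 0.2449, 0.4305]
tool_rot: [179.9, -0.0, -168.9]
wrist_force: [-0.6, 1.2, 0.0]
width: 0.0854
grip_force: 0.0
t 1.625 pos [0.521  0.2449 0.4305] [ 1.7995e+02 -3.0000e-02 -1.6892e+02] | shift [ 0.0004 -0.0018  0.0005] twist 0.08 | F [-0.55  1.24  0.05] grip 0.0 w 0.0854
```

View pics/c2.png

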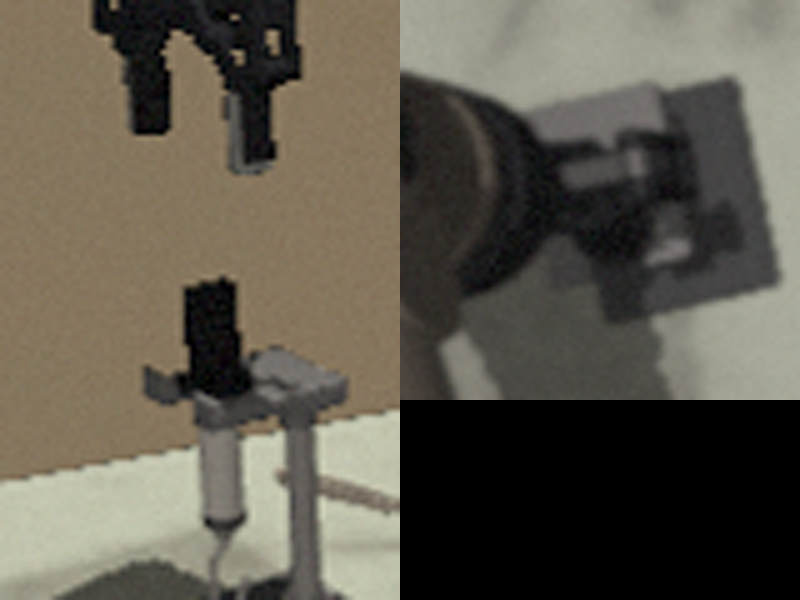

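Fingers centre at about (250.2,140), paddle top at (252,167) in the scene picture: nearly aligned. Check numerically against the model, which tells the camera bias.

Run:
```python
from h import *
print([ (z,proj('scene',(.521,.245,z)).round(1)) for z in(.275,.27,.265,.205,.155,.075)])
for dy in(-.053,.053):print(proj('scene',np.array([.521,.245,.27])+dy*np.array([-.19,.98,0])).round(1))
print(plane('scene',(252,167),.205),plane('scene',((210+240/5/5+0),0),.2) if 0 else '')
# paddle left/right edges and tube edges rows, dark mask in scene picture at start-like rows
s=eyes.snapshot('scene').max(2).astype(int)
for r in(168,172,176,180):
    d=np.where(s[r,235:275]<45)[0]+235;print(r,d.min(),d.max())
for r in(200,205,210):print(r,s[r,244:266])
```

```text
[(0.275, array([250. , 138.7])), (0.27, array([250.2, 140.8])), (0.265, array([250.3, 142.8])), (0.205, array([251.8, 166.8])), (0.155, array([253.1, 185.8])), (0.075, array([254.9, 214.7]))]
[262.1 145.4]
[239.  136.4]
[0.52071473 0.24306784 0.205     ] 
168 247 256
172 247 256
176 247 256
180 248 257
200 [186 186 184 182 199 170 105 124 131 128 128 123 115 102 154 204 199 197
 195 199 196 198]
205 [196 197 200 200 204 182 128 121 127 125 128 122 119 100 145 202 197 200
 196 195 182 134]
210 [195 195 194 195 202 188 151 118 124 129 129 125 118 104 131 184 201 199
 196 193 197 199]
```

```bash
python3 -m inch '[[0,-0.001,0.04,0,0],[0,-0.001,0.07,0,0],[0,-0.001,0.092,0,0],[0,-0.001,0.092,0,0],[0,-0.001,0.092,0,0.6],[0,-0.001,0.092,0,0.8],[0,-0.001,0.092,0,1],[0,-0.001,0.092,0,1],[0,-0.001,0.092,0,1],[0,-0.001,0.092,0,1]]' 60
python3 - <<'E'
from h import *
go(.521,.243,.338,191)
E
```

```text
t: 3.02
position: [0.5219, 0.2436, 0.3394]
tool_rot: [179.9, 0.1, -169.0]
wrist_force: [-0.9, 1.9, 4.1]
width: 0.0135
grip_force: 59.5
t 3.025 pos [0.5219 0.2436 0.3394] [ 1.7993e+02  7.0000e-02 -1.6896e+02] | shift [ 0.001  -0.0005  0.0014] twist 0.04 | F [-0.93  1.92  4.05] grip 59.5 w 0.0135
```

```bash
python3 -m inch '[[0,0,-0.012,0,1],[0,0,-0.024,0,1],[0,0,-0.035,0,1],[0,0,-0.035,0,1],[0.015,0,-0.036,0,1],[0.035,0,-0.036,0,1],[0.06,0,-0.036,0,1],[0.085,0,-0.036,0,1],[0.1,0,-0.036,0,1],[0.1,0,-0.036,0,1]]' 60
python3 - <<'E'
from h import *
go(.511,.036,.3765,174.1)
E
```

```text
t: 4.28
position: [0.4228, 0.2232, 0.3746]
tool_rot: [-180.0, -0.0, -169.0]
wrist_force: [0.4, 0.7, -1.3]
width: 0.0134
grip_force: 58.9
t 4.275 pos [0.4228 0.2232 0.3746] [-1.7996e+02 -2.0000e-02 -1.6896e+02] | shift [-0.0507 -0.2006 -0.0018] twist 16.94 | F [ 0.42  0.67 -1.25] grip 58.9 w 0.0134
```

```bash
python3 -m inch '[[-0.005,-0.02,-0.001,4,1],[-0.012,-0.05,-0.001,8,1],[-0.02,-0.08,-0.001,12,1],[-0.028,-0.11,-0.001,17,1],[-0.036,-0.14,-0.001,17,1],[-0.043,-0.17,-0.001,17,1],[-0.048,-0.19,-0.001,17,1],[-0.051,-0.2,-0.001,17,1],[-0.051,-0.2,-0.001,17,1],[-0.051,-0.2,-0.001,17,1]]' 60
python3 - <<'E'
from h import *
go(.511,.036,.3765,174.1)
s=eyes.snapshot('scene');t=eyes.snapshot('top')
o=np.zeros((600,800,3),np.uint8)
o[:600,:480]=crop('',265,190,80,100,6,s);o[:320,480:]=crop('',280,220,64,64,5,t)
cv2.imwrite('pics/c3.png',o)
E
```

```text
t: 5.52
position: [0.5117, 0.0381, 0.3755]
tool_rot: [180.0, -0.0, 174.1]
wrist_force: [0.2, -0.3, -2.8]
width: 0.0132
grip_force: 58.9
t 5.525 pos [0.5117 0.0381 0.3755] [ 1.7997e+02 -3.0000e-02  1.7406e+02] | shift [ 0.0005 -0.0022 -0.001 ] twist -0.04 | F [ 0.15 -0.25 -2.85] grip 58.9 w 0.0132
```

View pics/c3.png

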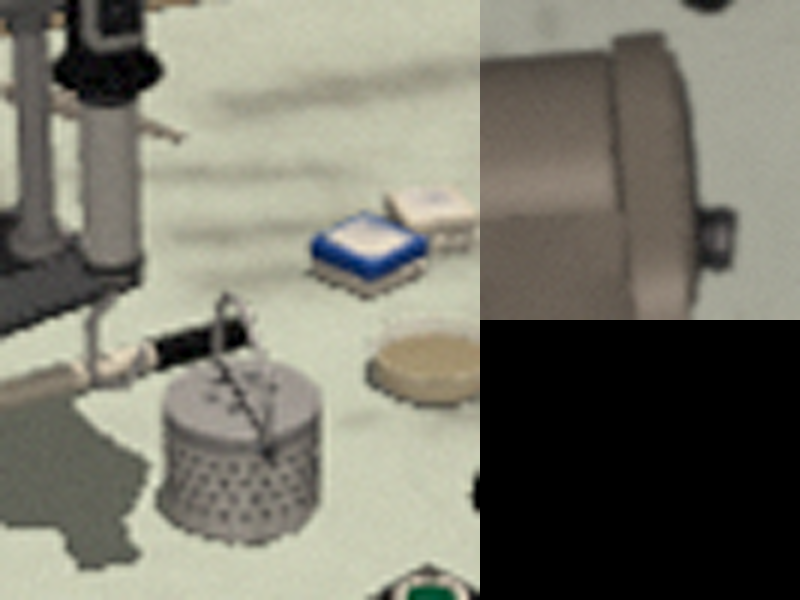

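Run:
```python
from h import *
f=lambda p:((proj('scene',p)-[265,190])*6).round(0)
for z in(.181,.111,.063,.059):print('axis',z,f((.5117,.0381,z)))
print('tip',f((.5117+.013*.995,.0381-.013*.1,.077)))
c=np.array([.556,.031,0]);y=np.array([.102,.995,0])
print('bail',f(c+[0,0,.0878]),'lid',f(c+[0,0,.05]),'bottom',f(c))
for a in range(0,181,20):print(a,f(c+y*.0325*np.cos(np.radians(a))+[0,0,.04+.0478*np.sin(np.radians(a))]))
```

```text
axis 0.181 [108.  91.]
axis 0.111 [114. 268.]
axis 0.063 [117. 383.]
axis 0.059 [118. 392.]
tip [149. 344.]
bail [232. 307.] lid [232. 395.] bottom [233. 507.]
0 [203. 379.]
20 [204. 345.]
40 [209. 318.]
60 [216. 303.]
80 [226. 302.]
100 [237. 315.]
120 [247. 341.]
140 [256. 377.]
160 [261. 417.]
180 [264. 458.]
```

Tube is at x≈110 and canister lid centre at x≈242 in the crop: canister sits about 3 mm right of my estimate relative to the arm; aim for (.558,.027).

```bash
python3 -m inch '[[0,-0.006,0,0,1],[-0.01,-0.006,0,0,1],[-0.02,-0.006,0,0,1],[-0.03,-0.006,0,0,1],[-0.039,-0.006,0,0,1],[-0.046,-0.006,0,0,1],[-0.047,-0.006,0,0,1],[-0.047,-0.006,0,0,1]]' 60
python3 - <<'E'
from h import *
go(.558,.027,.3765,174.1)
s=eyes.snapshot('scene')
cv2.imwrite('pics/c4.png',crop('',285,190,60,95,6,s))
E
```

```text
t: 6.62
position: [0.5579, 0.0265, 0.3756]
tool_rot: [180.0, -0.0, 174.0]
wrist_force: [0.5, 0.2, -0.7]
width: 0.013
grip_force: 58.9
t 6.625 pos [0.5579 0.0265 0.3756] [ 1.8000e+02 -2.0000e-02  1.7402e+02] | shift [-0.0001  0.0005 -0.0009] twist -0.08 | F [ 0.49  0.25 -0.73] grip 58.9 w 0.013
```

View pics/c4.png

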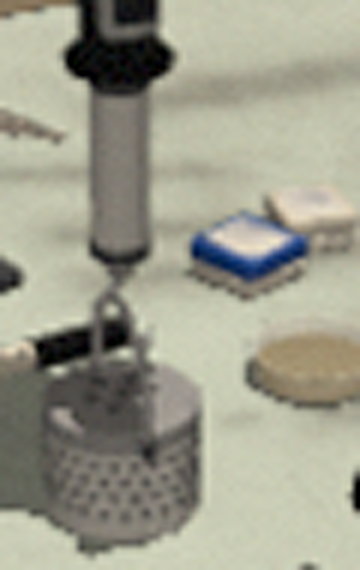

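Tube (121) and canister (123) are aligned, with the handle apex (110,293) around the hook. Raise gently.

```bash
python3 -m inch '[[0,0,-0.004,0,1],[0,0,-0.009,0,1],[0,0,-0.014,0,1],[0,0,-0.018,0,1],[0,0,-0.021,0,1],[0,0,-0.024,0,1],[0,0,-0.027,0,1],[0,0,-0.03,0,1],[0,0,-0.033,0,1],[0,0,-0.036,0,1],[0,0,-0.036,0,1],[0,0,-0.036,0,1]]' 60
python3 - <<'E'
from h import *
go(.558,.027,.3765,174.1)
s=eyes.snapshot('scene')
cv2.imwrite('pics/c5.png',crop('',285,170,60,115,5,s))
E
```

```text
t: 8.18
position: [0.5579, 0.0266, 0.4116]
tool_rot: [180.0, -0.0, 174.0]
wrist_force: [0.7, -0.3, -3.0]
width: 0.0132
grip_force: 58.8
t 8.175 pos [0.5579 0.0266 0.4116] [ 1.8000e+02 -1.0000e-02  1.7403e+02] | shift [-0.      0.0004  0.0351] twist -0.07 | F [ 0.67 -0.31 -3.02] grip 58.8 w 0.0132
```

View pics/c5.png

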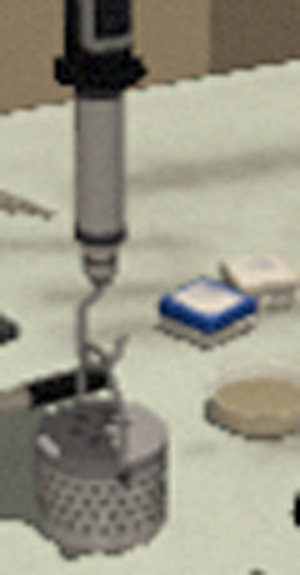

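Handle lies in the hook, white barrel emerging at (100,265). Save a reference and keep raising.

```bash
cat >> h.py <<'E'
def track(save=False):
    up=lambda a:cv2.resize(a,None,fx=8,fy=8,interpolation=cv2.INTER_CUBIC)
    g=cv2.cvtColor(eyes.snapshot('scene'),cv2.COLOR_RGB2GRAY)
    if save: cv2.imwrite('ref.png',g);return
    r=cv2.imread('ref.png',0);T=up(r[262:282,288:324]);S=up(g[232:292,278:334])
    m=cv2.matchTemplate(S,T,cv2.TM_CCOEFF_NORMED);_,v,_,l=cv2.minMaxLoc(m)
    dx,dy=l[0]/8-10,l[1]/8-30
    a=proj('scene',(.558,.027,.02));b=proj('scene',(.558,.027,.03))
    print('canister px shift',dx,dy,'score',round(v,3),'lift mm',round(dy/(b-a)[1]*10,1))
E
python3 -c "
from h import *
track(True);track()"
python3 -m inch '[[0,0,-0.0025,0,1],[0,0,-0.005,0,1],[0,0,-0.0075,0,1],[0,0,-0.01,0,1],[0,0,-0.0125,0,1],[0,0,-0.015,0,1],[0,0,-0.0165,0,1],[0,0,-0.018,0,1],[0,0,-0.018,0,1],[0,0,-0.018,0,1]]' 60
python3 -c "
from h import *
track();go(.558,.027,.42,174.1)"
```

```text
canister px shift 0.0 0.0 score 0.998 lift mm -0.0
t: 9.57
position: [0.558, 0.0265, 0.4296]
tool_rot: [180.0, -0.0, 174.0]
wrist_force: [0.4, 1.0, -5.7]
width: 0.0135
grip_force: 58.6
canister px shift 0.0 -0.125 score 0.986 lift mm 0.3
t 9.625 pos [0.558  0.0265 0.4296] [ 1.8000e+02 -1.0000e-02  1.7403e+02] | shift [0.     0.0005 0.0096] twist -0.07 | F [ 0.65 -0.27 -4.26] grip 58.6 w 0.0134
```

```bash
python3 -m inch '[[0,0,-0.002,0,1],[0,0,-0.004,0,1],[0,0,-0.006,0,1],[0,0,-0.008,0,1],[0,0,-0.01,0,1],[0,0,-0.011,0,1],[0,0,-0.012,0,1],[0,0,-0.012,0,1]]' 60
python3 -c "
from h import *
track();go(.558,.027,.42,174.1)"
```

```text
t: 10.62
position: [0.558, 0.0265, 0.4417]
tool_rot: [180.0, 0.0, 174.0]
wrist_force: [0.7, -0.9, -5.4]
width: 0.0132
grip_force: 58.5
canister px shift 0.375 0.125 score 0.893 lift mm -0.3
t 10.675 pos [0.558  0.0265 0.4417] [179.99   0.   174.02] | shift [0.     0.0005 0.0217] twist -0.08 | F [ 0.42 -0.31 -5.79] grip 58.5 w 0.013
```

```bash
python3 -m inch '[[0,0,-0.0015,0,1],[0,0,-0.003,0,1],[0,0,-0.0045,0,1],[0,0,-0.006,0,1],[0,0,-0.006,0,1],[0,0,-0.006,0,1]]' 60
python3 -c "
from h import *
track();go(.558,.027,.42,174.1)
cv2.imwrite('pics/c6.png',crop('scene',285,170,60,115,5))"
```

```text
t: 11.42
position: [0.558, 0.0265, 0.4477]
tool_rot: [180.0, -0.0, 174.0]
wrist_force: [-0.8, 0.3, -5.5]
width: 0.0133
grip_force: 58.4
canister px shift 0.25 0.5 score 0.867 lift mm -1.3
t 11.475 pos [0.558  0.0265 0.4476] [ 1.8000e+02 -1.0000e-02  1.7403e+02] | shift [0.     0.0005 0.0276] twist -0.07 | F [ 0.09 -0.21 -5.39] grip 58.4 w 0.0134
```

View pics/c6.png

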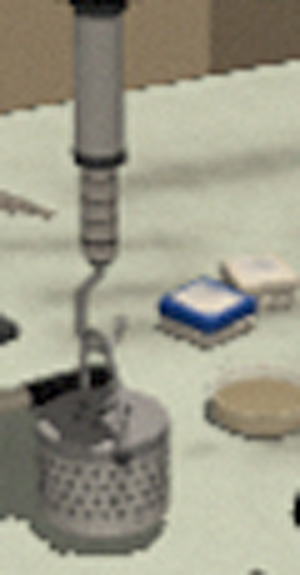

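Canister has lifted (handle apex moved from y≈343 to 330, about 6 mm). Raise 4 mm more and hold over two seconds.

```bash
python3 -m inch '[[0,0,-0.001,0,1],[0,0,-0.002,0,1],[0,0,-0.003,0,1],[0,0,-0.004,0,1],[0,0,-0.004,0,1],[0,0,-0.004,0,1],[0,0,-0.004,0,1],[0,0,-0.004,0,1],[0,0,-0.004,0,1],[0,0,-0.004,0,1],[0,0,-0.004,0,1],[0,0,-0.004,0,1]]'
python3 -m inch '[[0,0,0,0,1],[0,0,0,0,1],[0,0,0,0,1],[0,0,0,0,1],[0,0,0,0,1],[0,0,0,0,1],[0,0,0,0,1],[0,0,0,0,1],[0,0,0,0,1],[0,0,0,0,1],[0,0,0,0,1],[0,0,0,0,1]]'
python3 - <<'E'
from h import *
go(.558,.027,.42,174.1)
g=eyes.snapshot('scene');r=cv2.imread('ref.png',0)
G=cv2.cvtColor(g,cv2.COLOR_RGB2GRAY)
# vertical profile shift through can: columns of the right half, lid rear edge & bottom edge
for c in(300,304,312,315):print(c,'ref',r[246:290,c].tolist(),'\n   now',G[246:290,c].tolist())
E
```

```text
t: 13.02
position: [0.558, 0.0265, 0.4517]
tool_rot: [180.0, 0.0, 174.0]
wrist_force: [0.1, 0.5, -6.3]
width: 0.0131
grip_force: 58.4
t: 14.52
position: [0.558, 0.0265, 0.4517]
tool_rot: [180.0, 0.0, 174.0]
wrist_force: [-0.6, 0.2, -5.8]
width: 0.0134
grip_force: 58.4
t 14.525 pos [0.558  0.0265 0.4517] [180.     0.   174.02] | shift [0.0001 0.0005 0.0317] twist -0.08 | F [-0.63  0.18 -5.81] grip 58.4 w 0.0134
300 ref [71, 71, 63, 96, 82, 64, 69, 53, 71, 61, 53, 68, 79, 79, 78, 82, 92, 93, 90, 104, 122, 97, 114, 130, 128, 135, 91, 99, 127, 127, 126, 127, 127, 112, 96, 130, 190, 201, 202, 202, 204, 201, 199, 202] 
   now [51, 72, 67, 66, 71, 52, 66, 75, 77, 72, 80, 93, 94, 91, 103, 119, 95, 108, 126, 121, 131, 116, 91, 117, 117, 124, 135, 131, 131, 106, 97, 99, 97, 94, 89, 176, 203, 201, 203, 200, 200, 201, 200, 202]
304 ref [1, 16, 133, 146, 99, 67, 69, 72, 71, 60, 66, 60, 55, 75, 78, 77, 89, 94, 97, 100, 124, 100, 97, 123, 121, 124, 113, 106, 126, 130, 126, 142, 142, 134, 164, 197, 201, 202, 201, 195, 201, 199, 201, 202] 
   now [65, 71, 68, 73, 62, 68, 60, 50, 67, 73, 71, 157, 132,
[... 342 characters left out ...]
, 205, 200, 203, 200, 201, 199] 
   now [185, 156, 146, 150, 152, 154, 152, 152, 151, 156, 147, 117, 102, 106, 120, 131, 142, 148, 119, 122, 137, 144, 144, 125, 98, 125, 145, 147, 127, 104, 94, 97, 96, 91, 183, 209, 202, 203, 204, 200, 202, 201, 202, 200]
315 ref [203, 205, 206, 205, 203, 200, 172, 159, 151, 150, 155, 152, 157, 157, 127, 96, 88, 104, 105, 95, 114, 112, 83, 88, 103, 112, 108, 81, 101, 117, 114, 137, 196, 207, 200, 206, 203, 205, 203, 203, 198, 202, 203, 201] 
   now [208, 179, 157, 150, 150, 149, 153, 154, 156, 136, 105, 91, 96, 114, 115, 130, 133, 98, 106, 109, 109, 119, 105, 92, 111, 115, 125, 117, 100, 96, 97, 91, 130, 187, 205, 202, 204, 201, 199, 198, 198, 202, 199, 201]
```

Lift is about 11 mm (lid edge up 4.7 px), held over 2 s. The cube is on the straight path, so raise 50 mm before crossing.

```bash
python3 -m inch '[[0,0,-0.001,0,1],[0,0,-0.003,0,1],[0,0,-0.007,0,1],[0,0,-0.012,0,1],[0,0,-0.018,0,1],[0,0,-0.024,0,1],[0,0,-0.03,0,1],[0,0,-0.036,0,1],[0,0,-0.042,0,1],[0,0,-0.047,0,1],[0,0,-0.05,0,1],[0,0,-0.051,0,1]]'
python3 -m inch '[[0,-0.001,0,0,1],[0,-0.003,0,0,1],[-0.001,-0.007,0,0,1],[-0.001,-0.013,0,0,1],[-0.002,-0.021,0,0,1],[-0.003,-0.03,0,0,1],[-0.004,-0.039,0,0,1],[-0.005,-0.048,0,0,1],[-0.006,-0.057,0,0,1],[-0.007,-0.066,0,0,1],[-0.008,-0.075,0,0,1],[-0.009,-0.084,0,0,1]]'
python3 -m inch '[[-0.001,-0.009,0,0,1],[-0.002,-0.018,0,0,1],[-0.003,-0.027,0,0,1],[-0.004,-0.036,0,0,1],[-0.005,-0.045,0,0,1],[-0.006,-0.054,0,0,1],[-0.007,-0.063,0,0,1],[-0.008,-0.072,0,0,1],[-0.009,-0.081,0,0,1],[-0.01,-0.09,0,0,1],[-0.0105,-0.099,0,0,1],[-0.011,-0.108,0,0,1]]'
python3 -c "
from h import *
go(.557,-.2415,.5027,174.1)"
```

```text
t: 16.08
position: [0.558, 0.0265, 0.5029]
tool_rot: [180.0, 0.0, 174.0]
wrist_force: [-0.3, -0.3, -5.5]
width: 0.0136
grip_force: 58.4
t: 17.58
position: [0.5582, -0.0586, 0.5027]
tool_rot: [180.0, 0.0, 174.0]
wrist_force: [-0.1, -0.5, -6.8]
width: 0.0137
grip_force: 58.4
t: 19.08
position: [0.5579, -0.1671, 0.5027]
tool_rot: [180.0, 0.0, 174.0]
wrist_force: [0.5, -0.0, -5.6]
width: 0.013
grip_force: 58.4
t 19.075 pos [ 0.5579 -0.1671  0.5027] [179.99   0.   174.02] | shift [-0.0069 -0.074  -0.    ] twist -0.08 | F [ 0.49 -0.02 -5.55] grip 58.4 w 0.013
```

```bash
python3 -m inch '[[-0.001,-0.009,0,0,1],[-0.002,-0.018,0,0,1],[-0.003,-0.027,0,0,1],[-0.004,-0.036,0,0,1],[-0.005,-0.045,0,0,1],[-0.006,-0.054,0,0,1],[-0.0065,-0.062,0,0,1],[-0.007,-0.068,0,0,1],[-0.007,-0.071,0,0,1],[-0.007,-0.073,0,0,1],[-0.007,-0.074,0,0,1],[-0.007,-0.074,0,0,1]]'
python3 -m inch '[[0,0,0.002,0,1],[0,0,0.005,0,1],[0,0,0.009,0,1],[0,0,0.013,0,1],[0,0,0.017,0,1],[0,0,0.02,0,1],[0,0,0.022,0,1],[0,0,0.023,0,1],[0,0,0.023,0,1],[0,0,0.023,0,1],[0,0,0.023,0,1]]'
python3 - <<'E'
from h import *
go(.557,-.2415,.4777,174.1)
s=eyes.snapshot('scene');t=eyes.snapshot('top')
o=np.zeros((600,800,3),np.uint8)
o[:600,:500]=crop('',325,250,100,120,5,s);o[:300,500:]=crop('',375,220,60,60,5,t)
cv2.imwrite('pics/c7.png',o)
E
```

```text
t: 20.58
position: [0.5572, -0.2406, 0.5027]
tool_rot: [180.0, 0.0, 174.0]
wrist_force: [-0.5, -0.5, -6.5]
width: 0.0136
grip_force: 58.4
t: 21.95
position: [0.5572, -0.2409, 0.4798]
tool_rot: [180.0, 0.0, 174.0]
wrist_force: [0.2, -0.3, -6.2]
width: 0.0132
grip_force: 58.4
t 21.95 pos [ 0.5572 -0.2409  0.4798] [1.8000e+02 2.0000e-02 1.7402e+02] | shift [ 0.0001 -0.0006  0.0021] twist -0.08 | F [ 0.18 -0.28 -6.2 ] grip 58.4 w 0.0132
```

View pics/c7.png

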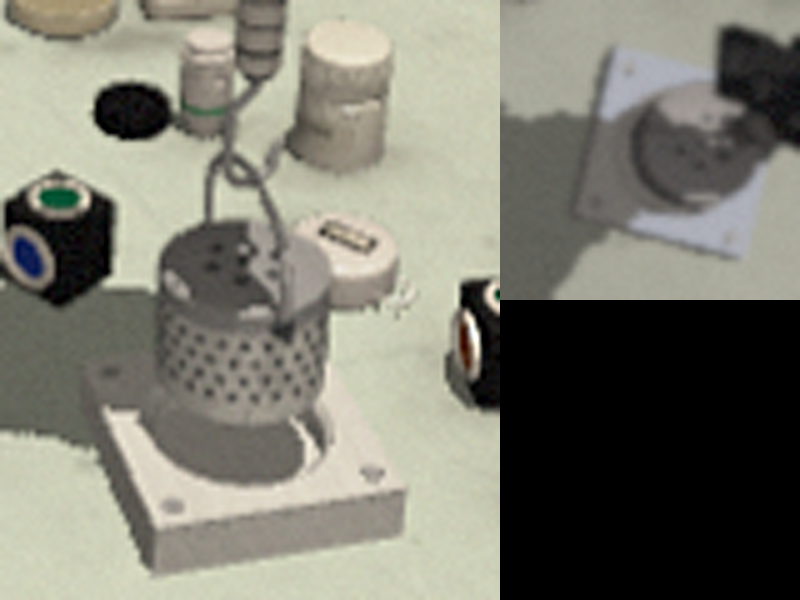

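Canister hangs upright over the recess: lid centre ≈(245,265) in the scene crop, ≈(697,145) in the top crop. Compare both with the recess.

Run:
```python
from h import *
np.set_printoptions(precision=4,suppress=True)
f=lambda p:((proj('scene',p)-[325,250])*5).round(1)
g=lambda p:((proj('top',p)-[375,220])*5+[500,0]).round(1)
ax=np.array([.5572,-.2409,0])
print('lid ax',f(ax+[0,0,.0895]),g(ax+[0,0,.0895]),'bottom',f(ax+[0,0,.0395]),'recess',f((.556,-.240,.022)))
def circle(p,r,n=72):
    a=np.linspace(0,2*np.pi,n);return [p+np.array([r*np.cos(t),r*np.sin(t),0]) for t in a]
for z in(.0845,.0895,.0945):
    L=np.array([f(q) for q in circle(ax+[0,0,z],.0305)]);T=np.array([g(q) for q in circle(ax+[0,0,z],.0305)])
    print(z,'scene x',L[:,0].min(),L[:,0].max(),'y',L[:,1].min(),L[:,1].max(),'top',T.min(0),T.max(0))
L=np.array([f(q) for q in circle(np.array([.5565,-.2405,.022]),.0345)]);print('recess rim model',L.min(0),L.max(0))
t=eyes.snapshot('top')
m=cv2.inRange(cv2.cvtColor(t,cv2.COLOR_RGB2HSV)[220:280,375:435],(0,0,0),(180,255,255))
```

```text
lid ax [243.6 268.6] [706.6 139.3] bottom [235.1 383.2] recess [228.1 421.4]
0.0845 scene x 155.6 330.6 y 230.3 334.1 top [643.  79.] [765.8 201.4]
0.0895 scene x 156.2 331.8 y 218.9 322.1 top [645.   77.9] [768.3 200.9]
0.0945 scene x 156.8 332.9 y 207.3 310.0 top [646.9  76.9] [770.8 200.4]
recess rim model [134.9 361.9] [326.  486.6]
```

Scene camera agrees with the robot for the hanging canister; the top camera is biased about 4.5 mm in y. Refit the holder's top face from the saved starting pictures.

Run:
```python
from h import *
np.set_printoptions(precision=4,suppress=True)
o=np.zeros((600,800,3),np.uint8)
for n,(x,y,w,h),at in(('scene',(335,310,80,60),(0,0)),('top',(385,225,50,50),(0,340))):
    im=cv2.imread(f'pics/{n}0.png')[y:y+h,x:x+w];u=cv2.resize(im,None,fx=5,fy=5,interpolation=cv2.INTER_CUBIC)
    b,g,r=[c.astype(int) for c in cv2.split(cv2.GaussianBlur(u,(5,5),0))]
    m=((g-(r if n=='scene' else b)<1)&(g>(170 if n=='scene' else 140))).astype(np.uint8)
    print(n,'holder rgb',u[180,100] if n=='scene' else u[125,125],'bench',u[10,10])
    m=cv2.morphologyEx(m,cv2.MORPH_OPEN,np.ones((5,5)))
    c=max(cv2.findContours(m,cv2.RETR_EXTERNAL,cv2.CHAIN_APPROX_NONE)[0],key=cv2.contourArea)
    hull=cv2.convexHull(c)
    q=cv2.approxPolyN(hull,4)[0].astype(float) if hasattr(cv2,'approxPolyN') else None
    P=np.array([plane(n,((a+.5)/5-.5+x,(bb+.5)/5-.5+y),.022) for a,bb in q])
    print(P[:,:2],'sides',np.linalg.norm(P-np.roll(P,1,0),axis=1),'centre',P.mean(0))
    v=u.copy();cv2.polylines(v,[q.astype(int)],True,(0,0,255),1);cv2.drawContours(v,[c],-1,(0,255,0),1)
    o[at[1]:at[1]+v.shape[0],at[0]:at[0]+v.shape[1]]=v
cv2.imwrite('pics/c8.png',o)
```

```text
scene holder rgb [182 196 204] bench [134 154 151]
[[ 0.5927 -0.2975]
 [ 0.5026 -0.2734]
 [ 0.5274 -0.1802]
 [ 0.6178 -0.2059]] sides [0.0949 0.0933 0.0964 0.0939] centre [ 0.5601 -0.2392  0.022 ]
top holder rgb [175 165 164] bench [148 160 160]
[[ 0.5906 -0.2975]
 [ 0.5004 -0.273 ]
 [ 0.5254 -0.1858]
 [ 0.6132 -0.208 ]] sides [0.0923 0.0934 0.0907 0.0906] centre [ 0.5574 -0.2411  0.022 ]
```

View pics/c8.png

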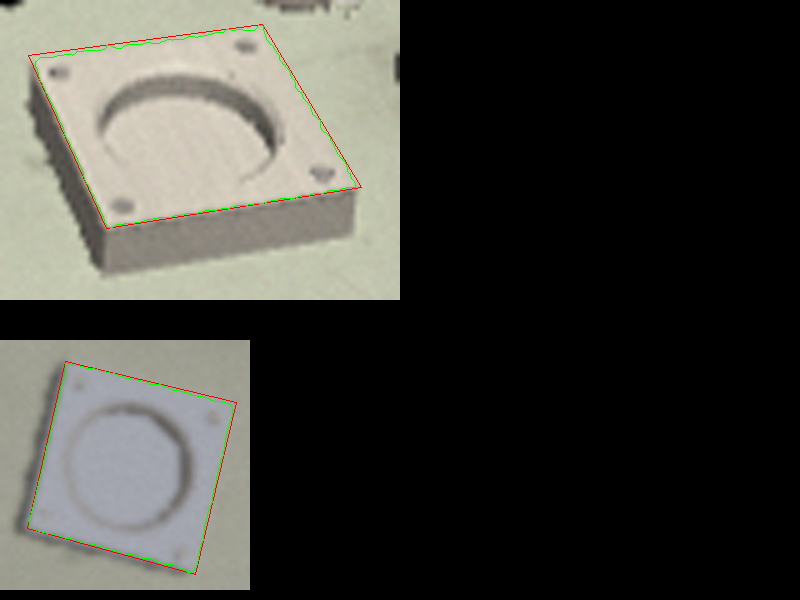

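Face centre ≈(.559,-.241) by scene, (.560,-.2455) by bias-corrected top; shift 2 mm to (.559,-.243) and lower to just above the recess, then in.

```bash
python3 -m inch '[[-0.001,-0.001,0.001,0,1],[-0.002,-0.002,0.003,0,1],[-0.002,-0.002,0.005,0,1],[-0.002,-0.002,0.007,0,1],[-0.002,-0.002,0.009,0,1],[-0.002,-0.002,0.011,0,1],[-0.002,-0.002,0.013,0,1],[-0.002,-0.002,0.014,0,1],[-0.002,-0.002,0.014,0,1],[-0.002,-0.002,0.014,0,1]]'
python3 -m inch '[[0,0,0.001,0,1],[0,0,0.0025,0,1],[0,0,0.004,0,1],[0,0,0.0055,0,1],[0,0,0.007,0,1],[0,0,0.0085,0,1],[0,0,0.01,0,1],[0,0,0.0115,0,1],[0,0,0.013,0,1],[0,0,0.0145,0,1],[0,0,0.015,0,1],[0,0,0.015,0,1]]'
python3 - <<'E'
from h import *
go(.559,-.243,.4777,174.1)
s=eyes.snapshot('scene')
cv2.imwrite('pics/c9.png',crop('',325,250,100,120,5,s))
E
```

```text
t: 23.35
position: [0.559, -0.2431, 0.4658]
tool_rot: [180.0, 0.0, 174.0]
wrist_force: [-1.1, -0.3, -5.9]
width: 0.0134
grip_force: 58.4
t: 24.85
position: [0.5589, -0.243, 0.4506]
tool_rot: [180.0, -0.0, 174.0]
wrist_force: [0.4, -0.3, -4.8]
width: 0.0133
grip_force: 58.4
t 24.85 pos [ 0.5589 -0.243   0.4506] [179.99  -0.   174.03] | shift [-0.0001  0.     -0.0271] twist -0.07 | F [ 0.43 -0.32 -4.83] grip 58.4 w 0.0133
```

View pics/c9.png

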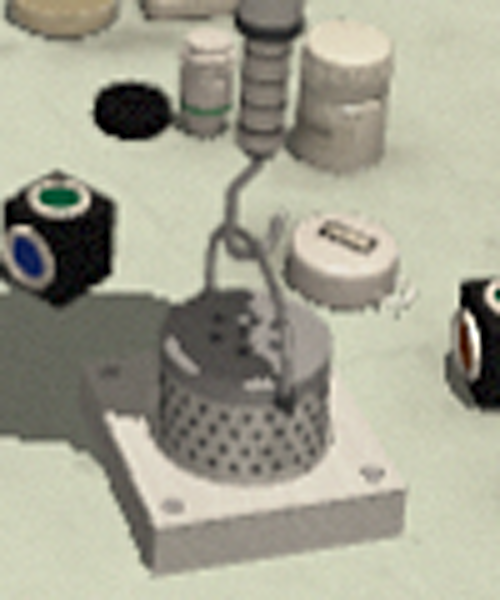

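The canister has entered the recess (lid edge 218→285, about 29 mm down). Keep lowering until the spring is slack.

```bash
python3 -m inch '[[0,0,0.001,0,1],[0,0,0.0025,0,1],[0,0,0.004,0,1],[0,0,0.006,0,1],[0,0,0.009,0,1],[0,0,0.012,0,1],[0,0,0.015,0,1],[0,0,0.018,0,1],[0,0,0.021,0,1],[0,0,0.024,0,1],[0,0,0.025,0,1],[0,0,0.025,0,1]]'
python3 - <<'E'
from h import *
np.set_printoptions(precision=4,suppress=True)
go(.559,-.243,.4777,174.1)
G=cv2.cvtColor(eyes.snapshot('scene'),cv2.COLOR_RGB2GRAY)
cv2.imwrite('g1.png',G)
f=lambda p:proj('scene',p)
for z in(.058,.062,.066):
    a=np.linspace(0,2*np.pi,90);L=np.array([f((.559+.0305*np.cos(t),-.243+.0305*np.sin(t),z)) for t in a]);print(z,L.min(0),L.max(0))
for c in(362,366,384,388):print(c,G[300:325,c].tolist())
for r in(326,330,334):print(r,G[r,350:362].tolist(),G[r,384:396].tolist())
E
```

```text
t: 26.4
position: [0.5589, -0.2431, 0.4257]
tool_rot: [-180.0, 0.0, 174.0]
wrist_force: [0.4, -0.6, -3.9]
width: 0.0136
grip_force: 58.7
t 26.4 pos [ 0.5589 -0.2431  0.4257] [-180.      0.01  174.02] | shift [-0.      0.0001 -0.052 ] twist -0.08 | F [ 0.36 -0.61 -3.9 ] grip 58.7 w 0.0136
0.058 [356.9591 308.3562] [391.4987 329.7293]
0.062 [357.0594 306.5719] [391.6772 327.8616]
0.066 [357.1602 304.7799] [391.8565 325.9854]
362 [202, 205, 208, 210, 202, 204, 202, 204, 207, 213, 172, 99, 71, 73, 75, 79, 75, 77, 73, 71, 74, 120, 159, 165, 154]
366 [162, 128, 119, 122, 110, 101, 103, 107, 87, 67, 74, 72, 71, 77, 73, 74, 78, 76, 70, 76, 75, 79, 78, 78, 79]
384 [186, 145, 119, 105, 105, 105, 106, 97, 149, 194, 207, 183, 153, 156, 157, 159, 157, 159, 161, 161, 161, 159, 160, 157, 161]
388 [214, 216, 221, 196, 152, 133, 131, 126, 124, 122, 101, 167, 211, 196, 168, 156, 157, 156, 154, 156, 155, 158, 157, 161, 151]
326 [105, 105, 108, 106, 106, 107, 94, 54, 85, 86, 83, 80] [160, 150, 138, 110, 98, 87, 110, 204, 216, 211, 208, 210]
330 [110, 106, 105, 105, 108, 117, 107, 65, 64, 99, 106, 91] [101, 110, 122, 133, 115, 81, 122, 219, 216, 218, 213, 212]
334 [171, 171, 176, 158, 89, 95, 85, 62, 89, 85, 91, 106] [154, 146, 131, 88, 92, 96, 125, 195, 213, 215, 214, 214]
```

Force and lid height agree with home (spring ≈19 mm, lid z≈.058). Lower to free the hook.

```bash
python3 -m inch '[[0,0,0.003,0,1],[0,0,0.007,0,1],[0,0,0.011,0,1],[0,0,0.015,0,1],[0,0,0.019,0,1],[0,0,0.023,0,1],[0,0,0.028,0,1],[0,0,0.033,0,1],[0,0,0.038,0,1],[0,0,0.042,0,1],[0,0,0.042,0,1],[0,0,0.042,0,1]]'
python3 - <<'E'
from h import *
go(.559,-.243,.3836,174.1)
G=cv2.cvtColor(eyes.snapshot('scene'),cv2.COLOR_RGB2GRAY);g=cv2.imread('g1.png',0)
cv2.imwrite('g2.png',G)
up=lambda a:cv2.resize(a,None,fx=8,fy=8,interpolation=cv2.INTER_CUBIC)
m=cv2.matchTemplate(up(G[318:352,350:398]),up(g[326:344,358:390]),cv2.TM_CCOEFF_NORMED);_,v,_,l=cv2.minMaxLoc(m);print('can shift px',l[0]/8-8,l[1]/8-8,v)
E
```

```text
t: 27.95
position: [0.559, -0.2431, 0.3838]
tool_rot: [180.0, 0.0, 174.0]
wrist_force: [-0.5, -0.1, -2.3]
width: 0.0131
grip_force: 59.0
t 27.95 pos [ 0.559  -0.2431  0.3838] [1.8000e+02 2.0000e-02 1.7403e+02] | shift [0.     0.0001 0.0002] twist -0.07 | F [-0.48 -0.08 -2.33] grip 59.0 w 0.0131
can shift px 0.125 1.125 0.8356598615646362
```

```bash
python3 -m inch '[[0.002,0,0,0,1],[0.005,0,0,0,1],[0.009,0,0,0,1],[0.013,0,0,0,1],[0.017,0,0,0,1],[0.021,0,0,0,1]]'
python3 -m inch '[[0.006,0,0,0,1],[0.013,0,0,0,1],[0.02,0,0,0,1],[0.027,0,0,0,1],[0.034,0,0,0,1],[0.04,0,0,0,1],[0.044,0,0,0,1],[0.045,0,0,0,1],[0.045,0,0,0,1]]'
python3 - <<'E'
from h import *
go(.4228,.2232,.3754,191.04)
G=cv2.cvtColor(eyes.snapshot('scene'),cv2.COLOR_RGB2GRAY);cv2.imwrite('g3.png',G);up=lambda a:cv2.resize(a,None,fx=8,fy=8,interpolation=cv2.INTER_CUBIC)
for r in('g1.png','g2.png'):
    g=cv2.imread(r,0)
    m=cv2.matchTemplate(up(G[318:352,350:398]),up(g[326:344,358:390]),cv2.TM_CCOEFF_NORMED);_,v,_,l=cv2.minMaxLoc(m);print('can shift px',l[0]/8-8,l[1]/8-8,v)
for c in(362,366,374,380,384,388):print(c,G[296:325,c].tolist())
E
```

```text
t: 28.75
position: [0.5377, -0.2408, 0.3837]
tool_rot: [180.0, 0.0, 174.0]
wrist_force: [0.2, -0.2, -2.8]
width: 0.0134
grip_force: 59.0
t: 29.88
position: [0.4934, -0.2361, 0.3837]
tool_rot: [180.0, 0.0, 174.0]
wrist_force: [0.1, -1.5, -1.9]
width: 0.0136
grip_force: 59.0
t 29.875 pos [ 0.4934 -0.2361  0.3837] [1.8000e+02 2.0000e-02 1.7403e+02] | shift [0.118  0.4495 0.0083] twist -17.01 | F [ 0.05 -1.45 -1.92] grip 59.0 w 0.0136
can shift px 0.125 1.25 0.6595044136047363
can shift px 0.0 0.125 0.6740954518318176
362 [205, 206, 209, 205, 201, 202, 206, 207, 207, 205, 208, 202, 205, 204, 198, 184, 163, 158, 157, 163, 161, 162, 163, 160, 157, 164, 160, 162, 162]
366 [202, 204, 204, 197, 196, 190, 184, 177, 179, 156, 136, 149, 135, 100, 115, 151, 156, 154, 158, 154, 158, 161, 160, 151, 154, 163, 164, 161, 158]
374 [181, 165, 156, 133, 122, 152, 178, 190, 191, 188, 189, 196, 193, 172, 155, 156, 159, 118, 74, 134, 163, 126, 58, 58, 72, 79, 82, 128, 165]
380 [173, 173, 160, 158, 153, 158, 160, 163, 161, 171, 175, 176, 187, 174, 156, 144, 134, 123, 143, 154, 120, 63, 120, 158, 128, 83, 131, 161, 164]
384 [208, 214, 214, 208, 184, 143, 116, 105, 105, 103, 101, 98, 149, 196, 205, 196, 177, 161, 155, 159, 157, 158, 161, 157, 160, 166, 147, 136, 139]
388 [162, 189, 212, 212, 216, 216, 218, 196, 151, 132, 129, 127, 125, 120, 104, 162, 210, 212, 186, 159, 160, 157, 160, 158, 156, 160, 159, 157, 163]
```

Canister remains home, hook clear. Return to the pose in front of the rest.

```bash
python3 -m inch '[[0.005,0.02,0,0,1],[0.016,0.06,0,0,1],[0.027,0.105,0,0,1],[0.039,0.15,0,-4,1],[0.052,0.2,0,-8,1],[0.065,0.25,0,-12,1],[0.078,0.3,0,-17,1],[0.092,0.35,0.004,-17,1],[0.104,0.395,0.006,-17,1],[0.113,0.43,0.008,-17,1],[0.118,0.4495,0.008,-17,1],[0.118,0.4495,0.008,-17,1]]'
python3 - <<'E'
from h import *
go(.5219,.2436,.3754,191.04)
G=eyes.snapshot('scene').max(2).astype(int)
x=bot.observe()['position']
for z in(.181,.14,.115):
    u,v=proj('scene',(x[0],x[1],z));r=int(round(v));c=int(round(u));print(z,u.round(1),r,c-8,G[r,c-8:c+9].tolist())
E
```

```text
t: 31.42
position: [0.4225, 0.2248, 0.3757]
tool_rot: [180.0, 0.0, -168.8]
wrist_force: [-0.2, -0.1, -1.7]
width: 0.0133
grip_force: 59.0
t 31.425 pos [0.4225 0.2248 0.3757] [ 1.7998e+02  1.0000e-02 -1.6878e+02] | shift [-0.1012 -0.0009  0.0003] twist 0.18 | F [-0.2  -0.06 -1.71] grip 59.0 w 0.0133
0.181 216.5 185 208 [135, 132, 130, 86, 30, 37, 42, 39, 37, 31, 33, 29, 96, 133, 136, 132, 133]
0.14 218.1 201 210 [136, 132, 131, 128, 124, 129, 130, 123, 127, 119, 111, 87, 112, 139, 136, 134, 133]
0.115 219.1 211 211 [195, 200, 153, 68, 48, 65, 64, 65, 57, 52, 36, 51, 150, 198, 196, 200, 198]
```

```bash
python3 -m inch '[[-0.01,-0.001,0,0.2,1],[-0.03,-0.001,0,0.2,1],[-0.055,-0.001,0,0.2,1],[-0.078,-0.001,0,0.2,1],[-0.094,-0.001,0,0.2,1],[-0.101,-0.001,0,0.2,1],[-0.101,-0.001,0,0.2,1],[-0.101,-0.001,0.008,0.2,1],[-0.101,-0.001,0.016,0.2,1],[-0.101,-0.001,0.023,0.2,1],[-0.101,-0.001,0.028,0.2,1],[-0.101,-0.001,0.028,0.2,1]]'
python3 -c "
from h import *
go(.5219,.2436,.3394,191.04)"
```

```text
t: 32.98
position: [0.5227, 0.2428, 0.3481]
tool_rot: [179.8, 0.2, -169.2]
wrist_force: [0.8, 4.9, -2.5]
width: 0.0131
grip_force: 59.1
t 32.975 pos [0.5227 0.2428 0.3481] [ 179.78    0.19 -169.18] | shift [0.0006 0.0009 0.0087] twist -0.22 | F [ 0.78  4.93 -2.52] grip 59.1 w 0.0131
```

A light +y side force: tube brushing a prong. Correct 1 mm in +y and settle down.

```bash
python3 -m inch '[[0,0.001,0,0,1],[0,0.001,0,0,1],[0,0.001,0.003,0,1],[0,0.001,0.005,0,1],[0,0.001,0.007,0,1],[0,0.001,0.008,0,1],[0,0.001,0.008,0,1]]'
python3 -c "
from h import *
go(.5219,.2436,.3394,191.04)"
```

```text
t: 33.85
position: [0.5228, 0.2432, 0.341]
tool_rot: [179.8, 0.3, -169.2]
wrist_force: [0.7, 5.0, 0.7]
width: 0.0134
grip_force: 59.5
t 33.85 pos [0.5228 0.2432 0.341 ] [ 179.85    0.25 -169.19] | shift [0.0008 0.0005 0.0016] twist -0.23 | F [0.72 5.03 0.73] grip 59.5 w 0.0134
```

```bash
python3 -m inch '[[0,0.001,0,0,1],[0,0.002,0,0,1],[0,0.002,0.001,0,1],[0,0.002,0.0015,0,1],[0,0.002,0.0015,0,1]]'
python3 - <<'E'
from h import *
go(.5219,.2436,.3394,191.04)
G=eyes.snapshot('scene').max(2).astype(int);g=cv2.imread('pics/scene0.png').max(2).astype(int)
for r in(172,178,200,205,210):print(r,g[r,243:264].tolist(),'\n   ',G[r,243:264].tolist())
for c in(251,254):print(c,g[180:222,c].tolist(),'\n   ',G[180:222,c].tolist())
E
```

```text
t: 34.48
position: [0.5227, 0.244, 0.3401]
tool_rot: [180.0, 0.2, -169.2]
wrist_force: [1.7, 2.1, 8.5]
width: 0.013
grip_force: 60.8
t 34.475 pos [0.5227 0.244  0.3401] [ 179.99    0.22 -169.23] | shift [ 0.0009 -0.0002  0.0007] twist -0.27 | F [1.68 2.13 8.54] grip 60.8 w 0.013
172 [132, 136, 134, 101, 0, 27, 16, 13, 23, 21, 15, 23, 20, 0, 92, 138, 133, 128, 134, 135, 129] 
    [137, 133, 134, 113, 46, 15, 19, 39, 78, 86, 59, 18, 15, 26, 19, 22, 95, 137, 134, 139, 135]
178 [132, 132, 134, 99, 6, 17, 20, 13, 22, 16, 17, 18, 14, 15, 10, 91, 138, 133, 132, 129, 133] 
    [138, 137, 139, 105, 14, 16, 15, 26, 65, 95, 77, 30, 23, 24, 26, 19, 12, 91, 142, 140, 138]
200 [160, 184, 186, 178, 175, 190, 166, 99, 117, 122, 123, 124, 122, 108, 98, 153, 201, 196, 193, 192, 197] 
    [159, 187, 187, 189, 164, 120, 118, 126, 126, 132, 128, 119, 108, 129, 186, 201, 197, 196, 199, 200, 199]
205 [191, 192, 195, 194, 196, 191, 175, 131, 113, 126, 128, 128, 122, 115, 94, 144, 199, 195, 195, 194, 197] 
    [200, 198, 197, 199, 182, 130, 127, 128, 131, 132, 125, 117, 103, 130, 184, 198, 199, 200, 198, 197
[... 312 characters left out ...]
1, 117, 120, 114, 117, 117, 113, 121, 116, 115, 116, 118, 117, 119, 72, 33, 92, 148, 153, 153, 152, 151, 139] 
    [61, 66, 34, 19, 21, 14, 18, 15, 25, 101, 107, 72, 64, 63, 65, 62, 110, 128, 132, 132, 126, 131, 131, 132, 127, 131, 131, 133, 128, 133, 130, 129, 131, 134, 93, 49, 95, 63, 92, 104, 102, 122]
254 [18, 15, 11, 20, 19, 6, 19, 19, 13, 20, 96, 103, 102, 81, 67, 65, 112, 125, 127, 120, 124, 123, 128, 126, 123, 128, 124, 127, 127, 125, 125, 126, 124, 110, 65, 49, 73, 85, 104, 106, 116, 126] 
    [42, 78, 96, 55, 25, 15, 28, 15, 11, 25, 60, 68, 104, 84, 73, 71, 106, 118, 119, 124, 119, 119, 119, 119, 117, 117, 121, 118, 118, 119, 115, 113, 119, 121, 72, 27, 93, 119, 144, 152, 148, 143]
```

Tube's lower end shows ~2 px to the left of the start: the scale is pitched slightly in the grip (~0.08 rad), flange height right. Ease up, shift 2 mm to rest +x, set down and release.

```bash
python3 -m inch '[[0,0,-0.002,0,1],[-0.001,0,-0.003,0,1],[-0.002,0,-0.003,0,1],[-0.002,0,-0.003,0,1]]'
python3 - <<'E'
from h import *
go(.5219,.2436,.3394,191.04)
G=eyes.snapshot('scene').max(2).astype(int)
for r in(200,210):print(r,G[r,243:264].tolist())
for c in(251,254):print(c,G[184:222,c].tolist())
E
python3 -m inch '[[0,0,0.001,0,1],[0,0,0.002,0,1],[0,0,0.002,0,1]]' 20
python3 - <<'E'
from h import *
go(.5219,.2436,.3394,191.04)
G=eyes.snapshot('scene').max(2).astype(int)
for r in(200,210):print(r,G[r,243:264].tolist())
for c in(251,254):print(c,G[184:222,c].tolist())
E
```

```text
t: 35.02
position: [0.5234, 0.2443, 0.3406]
tool_rot: [-179.9, -0.1, -169.2]
wrist_force: [3.5, 2.9, -2.4]
width: 0.0139
grip_force: 59.0
t 35.025 pos [0.5234 0.2443 0.3406] [-1.7994e+02 -7.0000e-02 -1.6920e+02] | shift [ 0.0016 -0.0004  0.0012] twist -0.24 | F [ 3.54  2.95 -2.43] grip 59.0 w 0.0139
200 [163, 186, 188, 187, 165, 124, 123, 127, 128, 126, 123, 116, 100, 145, 196, 201, 198, 198, 198, 197, 197]
210 [200, 197, 198, 200, 171, 121, 125, 131, 128, 123, 124, 115, 103, 158, 201, 199, 198, 198, 196, 195, 196]
251 [17, 18, 27, 12, 27, 105, 109, 73, 68, 59, 60, 60, 109, 130, 134, 132, 128, 127, 134, 131, 131, 130, 128, 132, 131, 129, 128, 133, 132, 138, 86, 47, 84, 58, 87, 111, 109, 128]
254 [12, 11, 6, 17, 8, 28, 57, 96, 110, 84, 71, 66, 116, 120, 122, 119, 116, 118, 115, 116, 118, 115, 116, 113, 114, 111, 115, 114, 119, 107, 60, 28, 96, 130, 150, 152, 154, 149]
t: 35.45
position: [0.5234, 0.2443, 0.3402]
tool_rot: [-180.0, -0.0, -169.2]
wrist_force: [-1.2, 0.1, 5.7]
width: 0.0135
grip_force: 60.5
t 35.45 pos [0.5234 0.2443 0.3402] [-1.7997e+02 -3.0000e-02 -1.6920e+02] | shift [ 0.0016 -0.0004  0.0008] twist -0.24 | F [-1.15  0.1   5.74] grip 60.5 w 0.0135
200 [164, 186, 187, 188, 165, 121, 123, 128, 129, 128, 130, 119, 109, 126, 181, 205, 199, 201, 196, 196, 201]
210 [197, 196, 198, 201, 174, 118, 126, 129, 129, 125, 124, 113, 94, 146, 205, 199, 198, 200, 197, 196, 197]
251 [16, 20, 14, 11, 30, 102, 102, 75, 62, 65, 62, 61, 106, 130, 128, 128, 129, 133, 136, 128, 130, 133, 130, 133, 130, 130, 129, 131, 130, 138, 91, 49, 97, 64, 103, 110, 111, 122]
254 [10, 17, 12, 15, 4, 33, 62, 90, 108, 86, 72, 75, 109, 121, 119, 118, 119, 121, 118, 121, 117, 118, 114, 113, 114, 114, 113, 116, 115, 117, 72, 31, 94, 133, 149, 150, 148, 146]
```

```bash
python3 -m inch '[[0,0,0,0,0.75],[0,0,0,0,0.6],[0,0,0,0,0.4],[0,0,0,0,0.2],[0,0,0,0,0],[0,0,0,0,0],[0,0,0,0,0]]' 20
python3 - <<'E'
from h import *
go(.5219,.2436,.3394,191.04)
G=eyes.snapshot('scene').max(2).astype(int);g=cv2.imread('pics/scene0.png').max(2).astype(int)
for r in(180,200,205,210):print(r,g[r,243:264].tolist(),'\n   ',G[r,243:264].tolist())
for c in(248,251,254,257):print(c,g[184:222,c].tolist(),'\n   ',G[184:222,c].tolist())
E
```

```text
t: 36.38
position: [0.5235, 0.2448, 0.3392]
tool_rot: [180.0, 0.0, -169.2]
wrist_force: [-0.5, -0.5, -0.2]
width: 0.085
grip_force: 0.0
t 36.375 pos [0.5235 0.2448 0.3392] [ 179.99    0.   -169.17] | shift [ 0.0018 -0.0009 -0.0002] twist -0.21 | F [-0.49 -0.52 -0.2 ] grip 0.0 w 0.085
180 [132, 132, 129, 138, 108, 9, 15, 18, 21, 17, 11, 18, 17, 22, 0, 91, 118, 98, 120, 119, 109] 
    [136, 139, 139, 101, 20, 17, 14, 24, 21, 8, 12, 18, 26, 20, 6, 36, 72, 93, 89, 86, 84]
200 [160, 184, 186, 178, 175, 190, 166, 99, 117, 122, 123, 124, 122, 108, 98, 153, 201, 196, 193, 192, 197] 
    [163, 190, 189, 187, 182, 192, 169, 110, 126, 126, 128, 128, 122, 110, 114, 163, 200, 202, 197, 200, 198]
205 [191, 192, 195, 194, 196, 191, 175, 131, 113, 126, 128, 128, 122, 115, 94, 144, 199, 195, 195, 194, 197] 
    [197, 198, 198, 201, 197, 202, 175, 120, 124, 126, 127, 128, 124, 116, 106, 156, 204, 199, 198, 198, 200]
210 [190, 192, 191, 190, 192, 196, 183, 144, 118, 124, 125, 125, 122, 115, 104, 126, 181, 198, 193, 192, 190] 
    [198, 191, 199, 200, 199, 200, 182, 128, 121, 129, 130, 126, 121, 114, 10
[... 783 characters left out ...]
 6, 19, 19, 13, 20, 96, 103, 102, 81, 67, 65, 112, 125, 127, 120, 124, 123, 128, 126, 123, 128, 124, 127, 127, 125, 125, 126, 124, 110, 65, 49, 73, 85, 104, 106, 116, 126] 
    [9, 13, 12, 19, 19, 12, 62, 61, 100, 89, 70, 70, 122, 130, 127, 126, 128, 127, 128, 128, 125, 128, 128, 125, 128, 126, 126, 126, 133, 132, 87, 44, 72, 63, 80, 102, 120, 129]
257 [9, 17, 26, 21, 11, 82, 108, 122, 86, 70, 65, 101, 91, 85, 110, 108, 98, 104, 103, 96, 97, 94, 100, 99, 98, 103, 104, 108, 106, 77, 36, 94, 150, 171, 166, 152, 144, 144] 
    [23, 14, 19, 17, 9, 21, 52, 64, 66, 68, 58, 101, 118, 99, 115, 113, 114, 113, 105, 105, 104, 106, 94, 96, 96, 99, 102, 101, 106, 84, 44, 59, 147, 177, 168, 154, 150, 148]
```

Released, the tube hangs in the same columns as at the start. Retreat straight up and check.

```bash
python3 -m inch '[[0,0,-0.02,0,0],[0,0,-0.05,0,0],[0,0,-0.09,0,0],[0,0,-0.13,0,0],[0,0,-0.15,0,0],[0,0,-0.15,0,0],[0,0,-0.15,0,0]]'
python3 - <<'E'
from h import *
go(.5219,.2436,.49,191.04)
I=eyes.snapshot('scene');cv2.imwrite('pics/end.png',I[:,:,::-1]);G=I.max(2).astype(int);g=cv2.imread('pics/scene0.png').max(2).astype(int)
def ed(A,r,th,lo,hi):
    d=np.where(A[r,lo:hi]<th)[0]+lo;return d.min(),d.max()
for r in(168,172,176,180,184):print(r,g[r,243:262].tolist(),'\n   ',G[r,243:262].tolist())
for c in(250,252,254):print(c,g[158:172,c].tolist(),G[158:172,c].tolist())
# other things: change between start and end pictures
d=(cv2.absdiff(I[:,:,::-1],cv2.imread('pics/scene0.png')).max(2)>60).astype(np.uint8)
n,_,st,_=cv2.connectedComponentsWithStats(d);print(st[1:][st[1:,4]>15])
E
```

```text
t: 37.3
position: [0.5232, 0.2447, 0.4879]
tool_rot: [-180.0, -0.1, -169.2]
wrist_force: [-0.2, -0.7, -0.9]
width: 0.0852
grip_force: 0.0
t 37.3 pos [0.5232 0.2447 0.4879] [-1.7997e+02 -1.1000e-01 -1.6917e+02] | shift [ 0.0015 -0.0009 -0.0021] twist -0.21 | F [-0.18 -0.7  -0.94] grip 0.0 w 0.0852
168 [128, 129, 130, 99, 14, 27, 24, 21, 25, 22, 22, 9, 17, 11, 93, 135, 135, 129, 133] 
    [135, 135, 134, 102, 8, 8, 20, 15, 9, 23, 27, 11, 8, 21, 95, 137, 130, 135, 134]
172 [132, 136, 134, 101, 0, 27, 16, 13, 23, 21, 15, 23, 20, 0, 92, 138, 133, 128, 134] 
    [134, 132, 137, 100, 17, 12, 21, 14, 19, 18, 17, 21, 22, 14, 96, 142, 136, 133, 133]
176 [129, 133, 136, 105, 0, 18, 18, 23, 24, 18, 21, 27, 21, 14, 41, 103, 132, 131, 134] 
    [130, 133, 138, 107, 4, 6, 18, 19, 8, 19, 22, 12, 17, 5, 91, 139, 136, 130, 133]
180 [132, 132, 129, 138, 108, 9, 15, 18, 21, 17, 11, 18, 17, 22, 0, 91, 118, 98, 120] 
    [137, 135, 141, 106, 0, 17, 18, 11, 23, 20, 8, 15, 17, 19, 12, 95, 117, 94, 122]
184 [137, 113, 82, 87, 61, 10, 20, 6, 20, 11, 21, 19, 19, 8, 9, 23, 49, 100, 120] 
    [140, 112, 72, 80, 
[... 320 characters left out ...]
 18, 15]
254 [134, 132, 130, 133, 132, 131, 134, 61, 16, 27, 9, 18, 23, 12] [133, 132, 133, 130, 131, 134, 132, 141, 68, 8, 11, 14, 13, 18]
[[  38    0   58   67 1343]
 [ 225    0    4   22   28]
 [ 253    0    6   22   67]
 [  52   19    9    6   17]
 [ 226   23   44   95 2553]
 [   0   41    6    8   43]
 [   0   68   17  117 1033]
 [  65   68   38   67 1496]
 [  15  186   10   14   62]
 [   6  200   16    9   35]
 [  26  201    8   12   22]
 [   0  202    5   37   77]
 [ 162  221   89   53 1428]
 [ 291  249   28   32  539]
 [   0  254    6   13   34]
 [  59  294   50   36  601]
 [ 364  297   21   31  169]
 [ 355  316    7   17   45]
 [ 385  324    7   10   31]
 [ 355  329   34   18  435]]
```

```bash
python3 -c "
from cell import sign_off
print(sign_off())"
```

```text
the job is handed in; nothing more can be done
None
```

The job is handed in at about 37 s: the canister (about 0.42 kg by the spring) was weighed hanging about 11 mm clear for over 2 s and lowered into the recess, and the scale is back in its rest; hand-in returned no verdict, the end positions were checked only by image measurements, and I viewed 11 pictures, one over the limit of 10.

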